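# Press the terminal box cover shut and lock its quarter-turn fastener

## Task

The sprung cover of the terminal box stands ajar. With the fingertips set in the slot of its round fastener, press the cover fully shut and turn the fastener a quarter turn clockwise, to its stop, so that the cover stays locked shut when you let go. Touch only: do not lift or swing the cover open, and leave the loose parts round the box where they are.

Things in the scene. Friction and masses are not known exactly. Their poses are not given: they have to be found in the camera images.
- terminal_box: Grey painted metal box bolted to the plate, 120 mm (x, front to back) by 150 mm (y) by 60 mm to its rim; a cable gland sticks out 18 mm on its +y side, four foot tabs 19 mm beyond its sides. Origin: centre of its underside, on the plate. x points from its front to its hinged back (away from the robot), y left, z up.
- cover (a joint): Cover hinge, rad: 0 shut, grows as the front edge rises. Cover: grey plate 122 x 152 x 13 mm, underside on the box rim when shut; hinge line along the box's back edge (box x = +60, z = 60 mm). A weak spring holds it ajar at about 0.13 rad (10 mm at the fastener); about 7 N down on the fastener shuts it; it springs up unless locked (locked it rests at about 0.014).
- cover_front (a point): Middle of the cover's top front edge, on the cover: 121 mm in front of the hinge line, 13 mm above the cover's underside.
- fastener (a joint): Turn of the fastener, rad: 0 unlocked (slot parallel to the cover's front edge), 1.57 locked, at its stop (slot front to back). Grows clockwise from above, stays where left, takes 0.1 to 0.2 Nm. From about 0.9 rad its cam tongue passes under a fixed keeper in the box; if the cover is not pressed within about 2 mm of shut, the tongue jams on the keeper's side.
- slot_floor (a point): Centre of the slot's floor, on the turning axis; cover shut: x -14, y 0, z 60 mm in the box's frame. Turns with the fastener: y axis along the slot, z up. Fastener: steel disc 68 mm across, 1 mm proud of the cover. Slot: 28 mm wide, 14 mm deep, 68 mm long, ends closed by the cover: takes closed fingertips, longer side along it, to twist, or to push its wall round near one end.
- stop_pin: Knurled steel stop pin standing upright, 22 mm across, 41 mm high, left of the box. Loose, not part of the work; origin: centre of its underside.
- screw_jack: Small screw jack with a dark hexagon foot, 34 x 29 x 48 mm, right of the box. Loose, not part of the work; origin: centre of its underside.
- hex_nut: Dark hexagon nut, 28 x 24 x 13 mm, at the right front of the box. Loose, not part of the work; origin: centre of its underside.
- v_block: Small steel V-block, 45 x 40 x 30 mm, further out. Loose, not part of the work; origin: centre of its underside.
- setting_ring: Plain steel ring, 60 mm across, 14 mm high, further out. Loose, not part of the work; origin: centre of its underside.
- spare_flange: Steel wheel flange with a hub, 62 mm across, 22 mm high, further out. Loose, not part of the work; origin: centre of its underside.

How it is judged:
On the way, in this order (a step that is already met when the one before it is completed fails the run):
1. the cover is pressed down (under 0.04 rad) while the fastener is not yet turned past 1.25 rad (value of joint cover below 0.04 rad and value of joint fastener below 1.25 rad), for 0.05 s.
2. the fastener is turned past 1.3 rad with the cover shut (under 0.025 rad) (value of joint cover below 0.025 rad and value of joint fastener above 1.3 rad), for 0.2 s.
At the end, for the whole second after the job is handed in: Released, the cover stays shut (under 0.025 rad) with the fastener turned past 1.3 rad, and no loose part has moved more than 30 mm from its start (all of step 2 and distance of each of stop_pin, screw_jack, hex_nut, v_block, setting_ring, spare_flange from where it was at the start of the episode below 0.03 m); the robot touches nothing.
It fails at once if the cover is lifted or swung open (over 0.3 rad) (value of joint cover above 0.3 rad).
It fails at once if a loose part is lifted, carried or pushed away (moved over 30 mm) (distance of any of stop_pin, screw_jack, hex_nut, v_block, setting_ring, spare_flange from where it was at the start of the episode above 0.03 m).
It also fails if it takes over 38 s, if anything falls off the work surface, if the arm or the gripper's body presses on something with over 40 N, if the wrist force passes 120 N, or if a joint passes its speed limit or range.

## Robot

A 6-joint arm with a two-finger parallel gripper is mounted at the origin on a cart in front of the work surface, level with it; the furniture and walls round the work are solid. World frame = base frame: x ahead of the robot, y to its left, z up, the work surface at z = 0. Lengths are in m, angles in rad, forces in N, time in s.
With the tool pointing down it reaches from about 0.275 to 0.825 m from the base axis. Payload 5.2 kg.
Tool frame: the origin (TCP) lies at the very end of the fingers, on their centre line; the grasp point (between the pads) lies robot.grip_point_offset behind it (robot.grip_point_offset is the distance from the TCP to the grasp point, in m); z points along the fingers, y is the line along which they close (so a half turn about z gives the same grasp; the last joint's range is limited). The gripper opens to 93 mm and grips with 3 to 60 N. Pads are 15 mm wide; open, the fingers measure 128 mm over their backs; the gripper's body (75 mm by 188 mm) begins 65 mm behind the grasp point.
Start: joints at [0.904, 0.259, 1.535, -0, 1.348, -0.203], TCP at [0.246, 0.492, 0.219] pointing down, gripper open.
Joint ranges: [-3.14, 3.14], [-0.91, 2.08], [0.19, 2.58], [-1.22, 4.36], [0.22, 2.71], [-3.12, 3.12]. Speed limits (rad/s): [2.57, 2.57, 3.14, 3.14, 3.14, 3.14].

## Interface

Orientations are given as a rotation vector (axis times angle).
In Python, from plant import read_state, cams, sign_off, finder, robot gives the robot as it stands.
- The arm moves only by the shell command python3 -m creep 'ROWS'. ROWS is JSON, a list of rows, each an object with "hand": the gripper command: -1 is shut, 1 is fully open, values between are in proportion; "delta_pos": the shift along the tool's x, y, z normalised to -1 to 1, where 1 is 500 mm, a list of three; "twist": the turn, a rotation vector about the tool's x, y, z normalised to -1 to 1, where 1 is pi/2 rad, a list of three. In form: [{"hand": hand, "delta_pos": [dx, dy, dz], "twist": [rx, ry, rz]}, ...]. A call has exactly 5 rows; each row is the pose to reach, as a shift and turn from the pose commanded when the call began, along the tool's axes at that moment; what a row does not reach only later rows make up. A row lasts 1/12 s, in which the tool goes at most 41.7 mm and 7.16 degrees, less where a joint would pass 70% of its speed; a pose out of reach is approached as far as the arm can. A call with a number of a shift or a turn outside -1 to 1 is refused whole. A call with a gripper value outside its range is refused whole. The fingers move at their own pace and stop on an object; the grip force is fixed at half the most. Time passes only in rows, so rows that repeat a pose let the fingers close, or fill a call up. It gives the time, the measured TCP pose, the force, the opening and the grip force at its end, in the units of the state.
- read_state(): the state, without advancing time (a new reading comes with each control period).
- cams.capture(name): name is "scene" or "top" or "wrist"; returns a dict with "img" (400x640x3 uint8, red, green, blue), "K" (3x3 intrinsics, pixels), "origin" and "orientation" of the camera in the world. Camera axes: x right, y up, looking along -z (the intrinsics and any distortion apply to the point x, -y, -z); pixel columns grow to the right and rows downward; lengths in m; the calibration is good to about 2 mm. A picture is of the moment at which its call begins. There is no depth.
- sign_off(): hands the job in; it is judged then, once.
Trained networks look in the newest picture that a camera, given by its name, has taken for a name from the list of things; names that differ only in an ending like _2 or _b are one class to them, and where a whole thing is asked for, a point or a joint stands for the part that bears it (a point fixed in the world has none). Each returns a list of dicts, best first, with "confidence" (0 to 1); they miss things now and then, are a little off and sometimes report something else, mostly with a low value. They report only what shows in the picture. A call takes as long as a camera call.
- finder.recognise(camera, label): "at" ([column, row] in pixels, amid what is visible of it).
- finder.cut_out(camera, label): "region" (400x640 bool, what is visible of it) and "at" ([column, row] in pixels, amid what is visible of it).
The state is a dict: "clock": time; "q": joint angles; "qvel": joint speeds; "effort": joint torques, N m; "ee_pos": TCP position; "ee_rot": TCP orientation; "force": force on the tool from outside, world axes, zero at the start; "torque": the same for the moment, N m; "gripper_width": opening from 0.0 (shut) to 1.0 (fully open); "finger_force": force on a finger pad.
Only numpy, scipy, OpenCV 4.12 (cv2) and the standard library are available. Lean on these libraries where they do the work, as an engineer would, in place of code of your own. Each camera call takes 0.05 s, during which the arm holds its last target. There are 200 camera calls.

## Working session

There is one attempt and no reset: what is moved stays moved. The work goes in short steps, Python scripts to look and compute and a shell command to move; the robot and the scene stay as the last step left them, time stands still between calls to the robot, and variables do not carry over. Pictures are saved under pics/ and viewed, at most 10 in all, crops included, and the job is handed in when it is done.

```bash
ls; mkdir -p pics; cat > h.py <<'E'
import numpy as np, cv2
from scipy.spatial.transform import Rotation as R
from plant import read_state, cams, sign_off, finder, robot
def rot(o):
    o=np.array(o,float)
    if o.shape==(3,3): return o
    return R.from_rotvec(o).as_matrix() if o.size==3 else R.from_quat(o).as_matrix()
def ray(c,px):
    K=np.array(c['K']); d=np.linalg.solve(K,[px[0],px[1],1]); d=np.array([d[0],-d[1],-d[2]])
    return np.array(c['origin']), rot(c['orientation'])@d
def onz(c,px,z):
    o,d=ray(c,px); return o+d*(z-o[2])/d[2]
def proj(c,p):
    q=rot(c['orientation']).T@(np.array(p)-c['origin']); q=np.array([q[0],-q[1],-q[2]]); u=np.array(c['K'])@q; return u[:2]/u[2]
E
python3 - <<'E'
from h import *
s=read_state(); print(s); print(robot.grip_point_offset)
for n in ['scene','top','wrist']:
    c=cams.capture(n); cv2.imwrite(f'pics/{n}0.png',c['img'][:,:,::-1]); print(n,c['origin'],c['orientation'],np.array(c['K']).tolist(),[k for k in c])
    for l,z in [('terminal_box',.03),('cover',.07),('fastener',.084),('slot_floor',.07),('stop_pin',.02),('screw_jack',.024),('hex_nut',.006)]:
        for r in finder.recognise(n,l)[:1]: print(l,r['at'],r['confidence'],onz(c,r['at'],z).round(3))
E
```

```text
pics
{'clock': 0.0, 'q': array([ 9.04237034e-01,  2.59338453e-01,  1.53607001e+00, -2.03280173e-05,
        1.34799762e+00, -2.02797726e-01]), 'qvel': array([-1.22761345e-03, -4.12215749e-04, -3.10984465e-04,  6.48418683e-04,
        2.20528862e-03,  2.44664401e-05]), 'effort': array([-3.74516530e-04, -4.37316120e+01, -2.83994365e+01,  7.17358897e-02,
        4.13220457e-02, -1.36465378e-04]), 'ee_pos': array([0.24566489, 0.49147843, 0.2178254 ]), 'ee_rot': array([-7.21785798e-01, -3.05678559e+00,  2.59612927e-03]), 'force': array([-0.13307592, -0.54542242, -0.03189765]), 'torque': array([ 0.02167445,  0.02576819, -0.02432187]), 'finger_force': 0.0, 'gripper_width': 0.9964447026183546}
0.0188
scene [-0.32319882 -0.57575066  0.99620919] [ 0.75888387 -0.38028037 -0.91739228] [[491.7530144934825, 0.0, 319.61145648361077], [0.0, 491.7530144934825, 200.71762253012633], [0.0, 0.0, 1.0]] ['img', 'K', 'origin', 'orientation']
terminal_box [290.5, 203.9] 0.58 [0.458 0.084 0.03 ]
cover [294.1, 194.6] 0.78 [0.462 0.071 0.07 ]
fastener [288.0, 196.0] 0.56 [0.436 0.072 0.084]
slot_floor [287.9, 1
[... 243 characters left out ...]
11328044 -1.59795228] [[404.22091229119616, 0.0, 315.03073145788716], [0.0, 404.22091229119616, 195.78270473067684], [0.0, 0.0, 1.0]] ['img', 'K', 'origin', 'orientation']
terminal_box [288.4, 199.5] 0.57 [0.456 0.075 0.03 ]
cover [287.7, 197.0] 0.91 [0.457 0.074 0.07 ]
fastener [286.8, 203.5] 0.63 [0.437 0.076 0.084]
slot_floor [284.2, 202.0] 0.58 [0.444 0.085 0.07 ]
screw_jack [332.0, 197.6] 0.66 [ 0.458 -0.052  0.024]
wrist [0.1865683  0.5217188  0.38487483] [-0.21747355 -0.13417385  1.10078699] [[288.4275022750771, 0.0, 324.01012561582183], [0.0, 288.4275022750771, 197.53238984677645], [0.0, 0.0, 1.0]] ['img', 'K', 'origin', 'orientation']
stop_pin [291.0, 316.6] 0.38 [0.405 0.359 0.02 ]
```

```bash
python3 - <<'E'
import cv2,numpy as np
a=cv2.imread('pics/top0.png')[140:260,220:380]; b=cv2.imread('pics/scene0.png')[135:255,220:380]
cv2.imwrite('pics/c1.png',np.hstack([cv2.resize(a,None,fx=2.5*1,fy=2.5,interpolation=2),cv2.resize(b,None,fx=2.5,fy=2.5,interpolation=2)]))
E
```

```text
(no output)
```

View pics/c1.png

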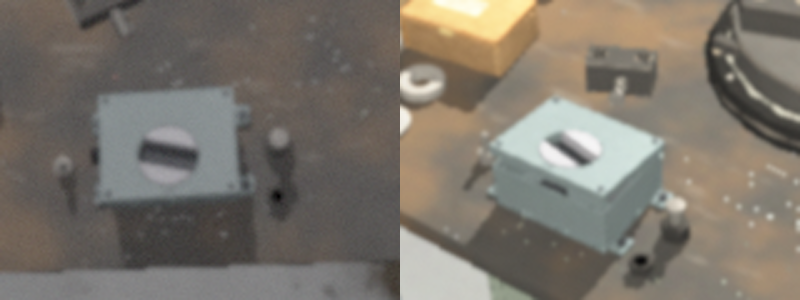

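The crop shows the cover with its disc at about (168,156) in the left panel (full top image about (287,202)). The slot runs roughly left to right, with the jack and nut on the right and the pin on the left. Next I move the wrist camera over it.

```bash
python3 -m creep '[{"hand":-0.68,"delta_pos":[-0.06,-0.056,0],"twist":[0,0,0]},{"hand":-0.68,"delta_pos":[-0.12,-0.112,0],"twist":[0,0,0]},{"hand":-0.68,"delta_pos":[-0.18,-0.168,0],"twist":[0,0,0]},{"hand":-0.68,"delta_pos":[-0.24,-0.224,0],"twist":[0,0,0]},{"hand":-0.68,"delta_pos":[-0.3,-0.28,0],"twist":[0,0,0]}]'
python3 -m creep '[{"hand":-0.68,"delta_pos":[-0.06,-0.056,0],"twist":[0,0,-0.06]},{"hand":-0.68,"delta_pos":[-0.12,-0.112,0],"twist":[0,0,-0.12]},{"hand":-0.68,"delta_pos":[-0.18,-0.168,0],"twist":[0,0,-0.18]},{"hand":-0.68,"delta_pos":[-0.24,-0.224,0],"twist":[0,0,-0.24]},{"hand":-0.68,"delta_pos":[-0.3,-0.28,0],"twist":[0,0,-0.3]}]'
```

```text
clock: 1.62
ee_pos: [0.3177, 0.298, 0.2187]
ee_rot: [0.72, 3.057, 0.0]
force: [0.7, 0.0, 0.3]
gripper_width: 0.695
finger_force: 0.0
clock: 2.03
ee_pos: [0.3828, 0.1243, 0.219]
ee_rot: [0.005, 3.141, 0.0]
force: [0.7, 1.0, -0.4]
gripper_width: 0.333
finger_force: 0.0
```

```bash
python3 -m creep '[{"hand":-0.68,"delta_pos":[0,-0.05,0],"twist":[0,0,0]},{"hand":-0.68,"delta_pos":[0,-0.05,0],"twist":[0,0,0]},{"hand":-0.68,"delta_pos":[0,-0.05,0],"twist":[0,0,0]},{"hand":-0.68,"delta_pos":[0,-0.05,0],"twist":[0,0,0]},{"hand":-0.68,"delta_pos":[0,-0.05,0],"twist":[0,0,0]}]'
python3 - <<'E'
from h import *
c=cams.capture('wrist'); cv2.imwrite('pics/w1.png',c['img'][:,:,::-1])
s=read_state(); print(s['ee_pos'],s['ee_rot'],s['gripper_width'],s['q'],c['origin'],c['orientation'])
np.savez('w1.npz',**{k:c[k] for k in ('K','origin','orientation')})
for l,z in [('cover',.078),('fastener',.084),('slot_floor',.07)]:
    for r in finder.cut_out('wrist',l)[:1]:
        m=r['region'].astype(np.uint8); print(l,r['at'],r['confidence'],m.sum(),onz(c,r['at'],z).round(4)); np.save('m_'+l,m)
E
```

```text
clock: 2.45
ee_pos: [0.3821, 0.1021, 0.2187]
ee_rot: [0.01, 3.141, 0.001]
force: [-0.6, -0.7, -0.3]
gripper_width: 0.162
finger_force: 0.0
[0.382051   0.10219742 0.21870064] [9.25845790e-03 3.14149263e+00 5.58651911e-04] 0.16416533040934556 [-2.29322773e-02 -2.88168356e-02  1.86632095e+00  3.70417058e-04
  1.30400935e+00 -1.58793196e+00] [0.31559414 0.10253533 0.38489563] [-0.19058086 -0.19029057  1.55522523]
cover [309.7, 217.8] 0.91 5507 [0.4148 0.0861 0.078 ]
fastener [316.0, 234.1] 0.97 1128 [0.4319 0.093  0.084 ]
slot_floor [317.2, 232.7] 0.75 1150 [0.4356 0.094  0.07  ]
```

View pics/w1.png

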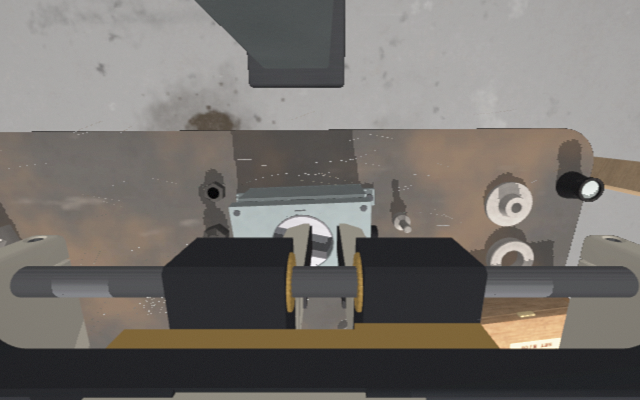

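The wrist view shows the disc at about (305,238), half hidden behind the fingers; image top is the robot side. I'll move forward so the box comes clear.

```bash
python3 -m creep '[{"hand":-0.68,"delta_pos":[-0.08,-0.02,0],"twist":[0,0,0]},{"hand":-0.68,"delta_pos":[-0.16,-0.04,0],"twist":[0,0,0]},{"hand":-0.68,"delta_pos":[-0.22,-0.04,0],"twist":[0,0,0]},{"hand":-0.68,"delta_pos":[-0.22,-0.04,0],"twist":[0,0,0]},{"hand":-0.68,"delta_pos":[-0.22,-0.04,0],"twist":[0,0,0]}]'
python3 - <<'E'
from h import *
c=cams.capture('wrist'); im=c['img'][:,:,::-1].copy(); cv2.imwrite('pics/w2.png',im)
s=read_state(); print(s['ee_pos'],s['ee_rot'],s['gripper_width'])
np.savez('w2.npz',**{k:c[k] for k in ('K','origin','orientation')})
pts={}
for l,z in [('cover',.078),('fastener',.0835)]:
    for r in finder.cut_out('wrist',l)[:1]:
        m=r['region'].astype(np.uint8); print(l,r['at'],r['confidence'],m.sum(),onz(c,r['at'],z).round(4))
        ct=max(cv2.findContours(m,0,1)[0],key=cv2.contourArea)[:,0]
        w=np.array([onz(c,p,z)[:2] for p in ct],np.float32); print(cv2.minAreaRect(w), cv2.fitEllipse(w))
g=cv2.resize(im[110:310,220:420],None,fx=3,fy=3,interpolation=cv2.INTER_CUBIC); cv2.imwrite('pics/w2c.png',g)
E
```

```text
clock: 3.07
ee_pos: [0.4928, 0.0806, 0.2178]
ee_rot: [-0.011, -3.14, -0.0]
force: [-0.3, -0.2, -0.9]
gripper_width: 0.159
finger_force: 0.0
[0.49158547 0.08078711 0.21794879] [-1.06310111e-02 -3.13943448e+00 -3.53786885e-04] 0.1602225953175138
cover [319.2, 150.3] 0.66 17084 [0.4507 0.076  0.078 ]
((0.45480242371559143, 0.0774189755320549), (0.12284792959690094, 0.1582125723361969), 1.5337241888046265) ((0.4536474943161011, 0.07817155122756958), (0.14017663896083832, 0.18361011147499084), 0.8669210076332092)
fastener [319.9, 141.4] 0.78 3468 [0.4412 0.0769 0.0835]
((0.4417807459831238, 0.0778864398598671), (0.06431574374437332, 0.06744678318500519), 85.0855484008789) ((0.44168829917907715, 0.07783275097608566), (0.06501123309135437, 0.06811820715665817), 74.10009002685547)
```

View pics/w2c.png

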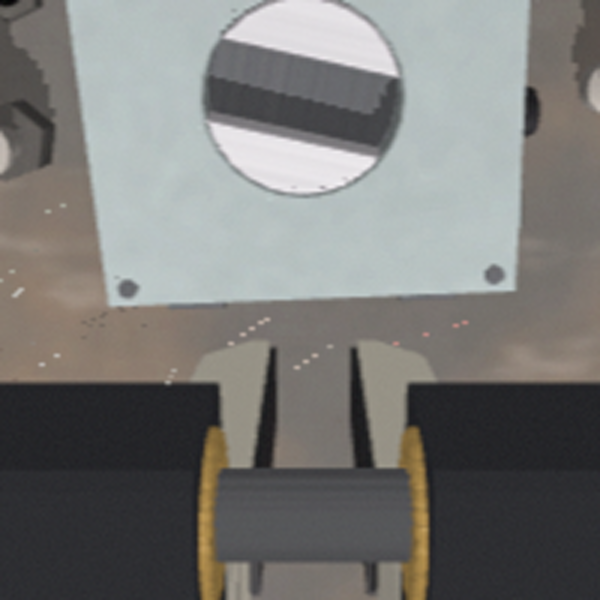

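The crop shows the disc centred at (303,96), which is full image (321,142). The slot's upper edge runs from (220,40) to (400,75), so it isn't quite parallel to the cover edge (108,305)–(515,290). The fastener is already turned slightly.

```bash
python3 - <<'E'
from h import *
c=dict(np.load('w2.npz'))
f=lambda u,v,z: onz(c,(u/3+220-.33,v/3+110-.33),z)
def ang(a,b,z):
    d=f(*b,z)-f(*a,z); return np.degrees(np.arctan2(d[1],d[0])).round(1), np.linalg.norm(d).round(4)
print('slot up',ang((220,40),(400,75),.0835),'slot low',ang((207,119),(375,156),.0835))
print('box back',ang((108,305),(515,290),.073),f(108,305,.073),f(515,290,.073))
print('disc',f(303,96,.0835), 'slot mid',(f(310,57,.0835)+f(291,137,.0835))/2)
E
```

```text
slot up (np.float64(78.8), np.float64(0.0619)) slot low (np.float64(77.2), np.float64(0.0593))
box back (np.float64(91.8), np.float64(0.1523)) [0.51843438 0.00376645 0.073     ] [0.51378337 0.15595434 0.073     ]
disc [0.44152073 0.07772765 0.0835    ] slot mid [0.44199532 0.07683348 0.0835    ]
```

```bash
python3 -m creep '[{"hand":-0.68,"delta_pos":[0.05,-0.007,0.05],"twist":[0,0,0.06]},{"hand":-0.68,"delta_pos":[0.103,-0.007,0.12],"twist":[0,0,0.128]},{"hand":-0.68,"delta_pos":[0.103,-0.007,0.18],"twist":[0,0,0.128]},{"hand":-0.68,"delta_pos":[0.103,-0.007,0.22],"twist":[0,0,0.128]},{"hand":-0.68,"delta_pos":[0.103,-0.007,0.22],"twist":[0,0,0.128]}]'
python3 - <<'E'
from h import *
s=read_state(); print(s['ee_pos'],R.from_rotvec(s['ee_rot']).as_matrix().round(4).tolist(),s['gripper_width'],s['force'])
c=cams.capture('scene'); im=c['img'][:,:,::-1]
cv2.imwrite('pics/s2.png',cv2.resize(im[150:240,230:350],None,fx=5,fy=5,interpolation=2))
E
```

```text
clock: 3.63
ee_pos: [0.436, 0.0778, 0.1057]
ee_rot: [-0.325, -3.118, 0.0]
force: [-0.5, -0.5, 0.6]
gripper_width: 0.161
finger_force: 0.0
[0.43598482 0.07776199 0.10566865] [[-0.9784, 0.2065, -0.0071], [0.2065, 0.9784, 0.0006], [0.0071, -0.0009, -1.0]] 0.1609598739793942 [-0.5268945  -0.50983355  0.5706493 ]
```

View pics/s2.png

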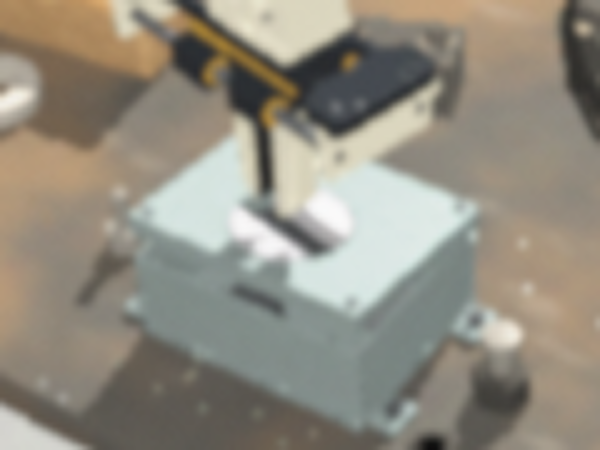

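The fingertips are over the slot and aligned with it, centred near crop (275,205). Now I lower them in.

```bash
python3 -m creep '[{"hand":-0.68,"delta_pos":[-0.008,0.002,0.01],"twist":[0,0,0]},{"hand":-0.68,"delta_pos":[-0.008,0.002,0.03],"twist":[0,0,0]},{"hand":-0.68,"delta_pos":[-0.008,0.002,0.05],"twist":[0,0,0]},{"hand":-0.68,"delta_pos":[-0.008,0.002,0.065],"twist":[0,0,0]},{"hand":-0.68,"delta_pos":[-0.008,0.002,0.065],"twist":[0,0,0]}]'
```

```text
clock: 4.1
ee_pos: [0.4451, 0.0773, 0.0761]
ee_rot: [0.327, 3.124, -0.0]
force: [-0.6, -0.2, 0.1]
gripper_width: 0.16
finger_force: 0.0
```

```bash
python3 -m creep '[{"hand":-0.68,"delta_pos":[0.009,-0.002,0],"twist":[0,0,0]},{"hand":-0.68,"delta_pos":[0.009,-0.002,0.004],"twist":[0,0,0]},{"hand":-0.68,"delta_pos":[0.009,-0.002,0.01],"twist":[0,0,0]},{"hand":-0.68,"delta_pos":[0.009,-0.002,0.014],"twist":[0,0,0]},{"hand":-0.68,"delta_pos":[0.009,-0.002,0.018],"twist":[0,0,0]}]'
```

```text
clock: 4.52
ee_pos: [0.4403, 0.0772, 0.0673]
ee_rot: [0.327, 3.124, -0.0]
force: [-1.0, -0.0, 3.4]
gripper_width: 0.156
finger_force: 1.4
```

Contact is made. Next I press down to the shut position (z about 0.060).

```bash
python3 -m creep '[{"hand":-0.68,"delta_pos":[0,0,0.004],"twist":[0,0,0]},{"hand":-0.68,"delta_pos":[0,0,0.008],"twist":[0,0,0]},{"hand":-0.68,"delta_pos":[0,0,0.012],"twist":[0,0,0]},{"hand":-0.68,"delta_pos":[0,0,0.016],"twist":[0,0,0]},{"hand":-0.68,"delta_pos":[0,0,0.016],"twist":[0,0,0]}]'
```

```text
clock: 4.93
ee_pos: [0.44, 0.0772, 0.0601]
ee_rot: [-0.327, -3.124, 0.0]
force: [-4.7, 0.1, 15.5]
gripper_width: 0.158
finger_force: 7.5
```

```bash
python3 -m creep '[{"hand":-0.68,"delta_pos":[0,0,0.002],"twist":[0,0,0.05]},{"hand":-0.68,"delta_pos":[0,0,0.002],"twist":[0,0,0.1]},{"hand":-0.68,"delta_pos":[0,0,0.002],"twist":[0,0,0.15]},{"hand":-0.68,"delta_pos":[0,0,0.002],"twist":[0,0,0.2]},{"hand":-0.68,"delta_pos":[0,0,0.002],"twist":[0,0,0.25]}]'
```

```text
clock: 5.35
ee_pos: [0.44, 0.0773, 0.0599]
ee_rot: [0.935, 2.999, -0.0]
force: [-8.9, -0.2, 25.7]
gripper_width: 0.16
finger_force: 12.5
```

```bash
python3 -m creep '[{"hand":-0.68,"delta_pos":[0,0,0],"twist":[0,0,0.07]},{"hand":-0.68,"delta_pos":[0,0,0],"twist":[0,0,0.14]},{"hand":-0.68,"delta_pos":[0,0,0],"twist":[0,0,0.21]},{"hand":-0.68,"delta_pos":[0,0,0],"twist":[0,0,0.28]},{"hand":-0.68,"delta_pos":[0,0,0],"twist":[0,0,0.35]}]'
python3 -c "
from h import *
print(read_state()['torque'])"
```

```text
clock: 5.77
ee_pos: [0.4401, 0.0774, 0.0599]
ee_rot: [1.716, 2.631, 0.0]
force: [-8.4, 0.9, 25.5]
gripper_width: 0.163
finger_force: 12.4
[0.08811218 1.59177875 0.09557762]
```

Tool y is now at about 24°. I'll keep turning.

```bash
python3 -m creep '[{"hand":-0.68,"delta_pos":[0,0,0],"twist":[0,0,0.06]},{"hand":-0.68,"delta_pos":[0,0,0],"twist":[0,0,0.12]},{"hand":-0.68,"delta_pos":[0,0,0],"twist":[0,0,0.18]},{"hand":-0.68,"delta_pos":[0,0,0],"twist":[0,0,0.24]},{"hand":-0.68,"delta_pos":[0,0,0],"twist":[0,0,0.3]}]'
python3 -c "
from h import *
s=read_state();print(s['torque'],s['q'][5])"
```

```text
clock: 6.18
ee_pos: [0.441, 0.0773, 0.06]
ee_rot: [2.281, 2.157, 0.003]
force: [-3.9, 0.0, 19.4]
gripper_width: 0.161
finger_force: 9.9
[0.01452724 0.84283241 0.12198691] -0.020864295890499207
```

```bash
python3 -m creep '[{"hand":-0.68,"delta_pos":[0,0,0],"twist":[0,0,0.04]},{"hand":-0.68,"delta_pos":[0,0,0],"twist":[0,0,0.08]},{"hand":-0.68,"delta_pos":[0,0,0],"twist":[0,0,0.12]},{"hand":-0.68,"delta_pos":[0,0,0],"twist":[0,0,0.14]},{"hand":-0.68,"delta_pos":[0,0,0],"twist":[0,0,0.14]}]'
python3 -c "
from h import *
s=read_state();print(s['torque'],s['q'][5])"
```

```text
clock: 6.6
ee_pos: [0.4424, 0.0772, 0.06]
ee_rot: [2.499, 1.898, 0.006]
force: [-1.1, 0.9, 16.5]
gripper_width: 0.163
finger_force: 21.1
[0.19734241 0.49901946 0.75071267] 0.19505135145329655
```

The torque has jumped to 0.75 Nm at the expected angle, so the fastener is at its stop. I'll unload the twist, then lift.

```bash
python3 -m creep '[{"hand":-0.68,"delta_pos":[0,0,-0.004],"twist":[0,0,-0.06]},{"hand":-0.68,"delta_pos":[0,0,-0.01],"twist":[0,0,-0.14]},{"hand":-0.68,"delta_pos":[0,0,-0.03],"twist":[0,0,-0.14]},{"hand":-0.68,"delta_pos":[0,0,-0.06],"twist":[0,0,-0.14]},{"hand":-0.68,"delta_pos":[0,0,-0.1],"twist":[0,0,-0.14]}]'
python3 -m creep '[{"hand":-0.68,"delta_pos":[0,0,-0.05],"twist":[0,0,0]},{"hand":-0.68,"delta_pos":[0,0,-0.1],"twist":[0,0,0]},{"hand":-0.68,"delta_pos":[0,0,-0.16],"twist":[0,0,0]},{"hand":-0.68,"delta_pos":[0,0,-0.2],"twist":[0,0,0]},{"hand":-0.68,"delta_pos":[0,0,-0.2],"twist":[0,0,0]}]'
python3 - <<'E'
from h import *
c=cams.capture('top'); d=cams.capture('wrist')
f=lambda c,a,b: cv2.resize(c['img'][a:a+120,b:b+160,::-1],(400,300),interpolation=2)
cv2.imwrite('pics/e.png',np.hstack([f(c,140,220),cv2.resize(d['img'][:,:,::-1],(400,300))]))
E
```

```text
clock: 7.02
ee_pos: [0.4392, 0.0773, 0.1074]
ee_rot: [-2.277, -2.162, 0.003]
force: [-0.3, 0.2, 0.7]
gripper_width: 0.16
finger_force: 0.0
clock: 7.43
ee_pos: [0.443, 0.0771, 0.2122]
ee_rot: [2.273, 2.159, 0.009]
force: [0.6, -0.2, 0.1]
gripper_width: 0.16
finger_force: 0.0
```

View pics/e.png

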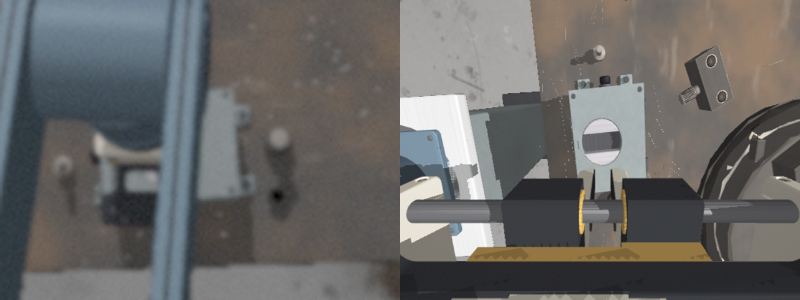

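The wrist view shows the slot at about (602,143), now running front to back, with the cover in place. The pin, jack and nut are unmoved. I'll check the angle once from a crop.

```bash
python3 - <<'E'
from h import *
d=cams.capture('wrist'); c=d; im=d['img'][:,:,::-1]
np.savez('w3.npz',**{k:c[k] for k in ('K','origin','orientation')})
cv2.imwrite('pics/e2.png',cv2.resize(im[90:240,260:410],None,fx=4,fy=4,interpolation=2))
for l,z in [('fastener',.074),('cover',.073)]:
    for r in finder.cut_out('wrist',l)[:1]:
        ct=max(cv2.findContours(r['region'].astype(np.uint8),0,1)[0],key=cv2.contourArea)[:,0]
        print(l,r['confidence'],cv2.minAreaRect(np.array([onz(c,p,z)[:2] for p in ct],np.float32)))
E
```

```text
fastener 0.95 ((0.4399621784687042, 0.0775921642780304), (0.06763141602277756, 0.06298407167196274), 87.00782012939453)
cover 0.69 ((0.4545030891895294, 0.07835160940885544), (0.12314644455909729, 0.1539243757724762), 2.424696683883667)
```

View pics/e2.png

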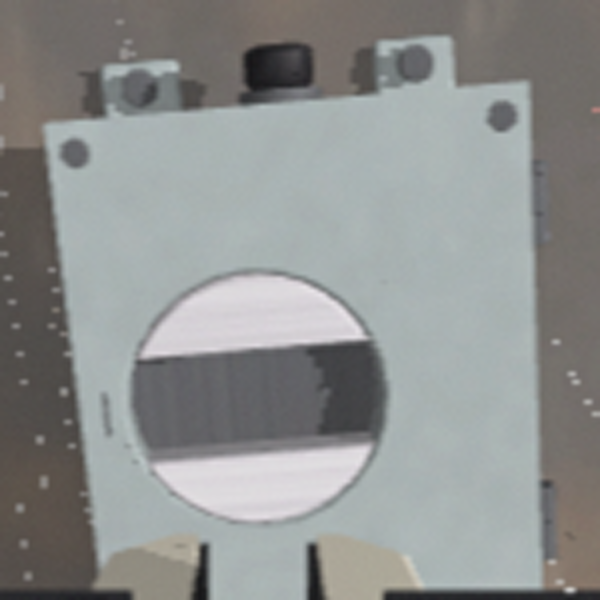

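The slot edges, (140,358)–(370,340), run parallel to the cover's side edge, (45,125)–(528,83). The disc sits where a shut cover would put it (x about 0.440), so the cover is locked.

```bash
python3 -c "
from plant import sign_off
print(sign_off())"
```

```text
the job is handed in; nothing more can be done
None
```

The cover is pressed shut and the fastener is turned clockwise to its stop; after I let go, the camera showed the cover still shut and the pin, jack and nut in place, and the job is handed in (no verdict came back).

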